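Clamp a carving blank in the spring-arm jig

ROBOT

A 6-joint arm with a two-finger parallel gripper is mounted at the origin on the work surface. World frame = base frame: x ahead of the robot, y to its left, z up, the work surface at z = 0. Lengths are in m, angles in degrees, forces in N, time in s.
With the tool pointing down it reaches from about 0.25 to 0.725 m from the base axis. Payload 9.7 kg.
Tool frame: the origin (TCP) lies midway between the tips of the shut fingers; the grasp point (between the pads) lies 19 mm behind it (bot.grasp_offset is the distance from the TCP to the grasp point, in m); z points along the fingers, x is the direction in which the jaws open and shut, and the axes are right-handed (so a half turn about z gives the same grasp; the last joint's range is limited). The gripper opens to 85 mm and grips with 20 to 120 N. Pads are 22 mm wide; open, the fingers measure 114 mm over their backs; the gripper's body (76 mm by 85 mm) begins 54 mm behind the grasp point. The pads swing forward as they close: fully open they stand 13 mm farther back than shut.
Start: joints at [71.276, 4.979, 10.078, 95.1, 0, 90], TCP at [0.177, 0.521, 0.231] pointing down, gripper open.
Joint ranges: [-179.16, 179.16], [-48.56, 103.87], [-65.8, 70.77], [-126.05, 130.52], [-82.76, 87.17], [-180, 180]. Speed limits (degrees/s): [127.2, 127.2, 147.25, 180, 180, 180].

INTERFACE

Orientations are given as [roll, pitch, yaw] about the fixed x, y, z axes, in that order (R = Rz(yaw) Ry(pitch) Rx(roll)).
In Python, from workcell import bot gives the robot as it stands.
- The arm moves only by the tool send_rows, never from a script. Its argument "targets" is a list of rows, each a list of 5 numbers: the closure, from 0 (fully open) to 1 (shut), then the shift along the world's x, y, z in mm, then the turn about the world's z in degrees. A call has 1 to 10 rows; each row is the pose to reach, as a shift and turn from the pose commanded when the call began; what a row does not reach only later rows make up. A row lasts 1/8 s, in which the tool goes at most 62.5 mm and 10.7 degrees, less where a joint would pass 70% of its speed; a pose out of reach is approached as far as the arm can. A call with a gripper value outside its range is refused whole. The fingers move at their own pace and stop on an object; "squeeze" is the grip in N (left out, the last holds). Time passes only in rows, so rows that repeat a pose let the fingers close. It gives the time, the measured TCP pose, the force and the opening at its end, in the units of the state.
- bot.get_obs(): the state, without advancing time (a new reading comes with each control period).
- bot.camera(name): name is "side" or "top"; returns a dict with "pixels" (384x512x3 uint8, red, green, blue), "intrinsics" (3x3 intrinsics, pixels), "view" (4x4, takes a point from world to camera coordinates). Camera axes: x right, y down, z forward; pixel columns grow to the right and rows downward; lengths in m; the calibration is good to about 2 mm. A picture is of the moment at which its call begins. There is no depth.
- bot.job_done(): hands the job in, once; it reports no verdict.
The state is a dict: "time": time; "q": joint angles; "qd": joint speeds; "joint_efforts": joint torques, N m; "ee_pos": TCP position; "tcp_rot": TCP orientation; "wrist_force": force on the tool from outside, world axes, zero at the start; "torque": the same for the moment, N m; "opening": finger opening in m.
Only numpy, scipy, OpenCV 4.12 (cv2) and the standard library are available. Lean on these libraries where they do the work, as an engineer would, in place of code of your own. Each camera call takes 0.05 s, during which the arm holds its last target.

TASK

Clamp the wooden blank in the spring-arm jig: swing the sprung arm back by its peg until the sear catches and holds it, without forcing it hard into the buffer behind; slide the blank along the fence up against the end stop; then trip the trigger so that the arm snaps shut and holds the blank flush against the fence. Leave the mallet, gouge and jar where they are.

Things in the scene. Friction and masses are not known exactly. Their poses are not given: they have to be found in the camera images.
- pivot (a point): On the upright pivot axis of the jig's sprung arm, on the top face of the jig's plywood board (12 mm thick). Its axes are the jig's axes; the jig's positions are told in mm from here. The board spans x -170 to 100, y -340 to 150. The pivot post is 60 mm high. The arm is a steel bar 18 mm wide, 15 to 23 mm over the board, with a rubber pad 28 mm in diameter at its free end.
- fence (a point): Top edge of the fence's guiding face, half-way along. The fence is a straight wooden strip 30 mm high over the board and 18 mm thick; the guiding face lies at jig x = 72 and looks to -x, from y = -330 to -45.
- end_stop (a point): Top edge of the face of the end stop, a wooden block 30 mm high that sticks out from the fence (jig x 30 to 72); the face lies at jig y = -65 and looks to -y.
- peg_top (a point): Centre of the top of the cocking peg: an upright steel pin 12 mm in diameter, its top 95 mm over the bench, bare down to 46 mm over the bench (the top of the rubber pad below it). It stands on the free end of the sprung arm, 125 mm from the pivot axis. Pushing it round the pivot, clockwise seen from above, cocks the arm.
- clamp_arm (a joint): Swing of the sprung arm, rad. 0 at rest: the arm points along the jig's -y. Grows clockwise seen from above: the peg goes to the jig's -x, then bends to +y. The spring resists with about 6.5 N at the peg at rest, 10 N cocked. The sear catches at an angle set by hand, different each time, between 0.80 and 1.10; let go then, the arm falls back a little and stays. About 0.1 with the blank clamped.
- buffer_top (a point): Top of the rubber buffer, a block 22 x 16 mm beside the pivot. The arm's lug meets it about 0.04 rad (5 mm at the peg) after the sear has caught, wherever that is set; from there the push needed at the peg rises by about 3 N per mm. A clear rise of some 6 N or more means that the sear has caught. Pushing the peg with more than 50 N is forcing the arm.
- trigger_top (a point): Top centre of the trigger peg: steel, 12 mm in diameter, with a black cap 18 mm wide and 6 mm thick, top 72 mm over the bench, bare from 30 mm up. It stands on the tail of the sear lever. The point's axes turn with the lever; at rest they are the jig's turned +60 degrees about z. Push it along its own -x: the arm is let go after about 6 mm, at 4 to 8 N. It can travel 28 mm and springs back.
- sear_pivot (a point): Top of the sear lever's own upright pivot, 75 mm from the trigger peg. The lever's other end is the sear, which drops behind a pin on the arm's hub. The lever lies 4 to 16 mm over the board.
- trigger (a joint): Turn of the sear lever, rad: 0 at rest and while the sear holds the arm; grows as the trigger is pushed (lets go near 0.08, end of travel 0.40). While the arm is being cocked the catch pin lifts it to about 0.15, and it drops back to 0 as the sear catches.
- blank_center (a point): Centre (half-way up) of the lime-wood carving blank, 70 mm (own x) by 130 mm (own y) by 35 mm high, about 0.17 kg, lying loose on the jig's board near the fence, its own y nearly along the fence, on the far side of the arm's end from the end stop.
- blank_home (a point): Where the blank's centre belongs, with the jig's axes: flush on the fence and touching the end stop, at jig x = 37, y = -130 mm, 17.5 mm above the board.
- mallet: Bystander: small round wooden carver's mallet standing on its head, 72 mm in diameter, 150 mm tall; origin under its centre.
- gouge: Bystander: gouge, 210 mm long, lying on the bench.
- wax_jar: Bystander: amber glass jar with a steel lid, 66 mm in diameter, 60 mm tall; origin under its centre.
There are look-alikes about, which are no part of the job. There is more than one size of the part that bears blank_center; the job needs the middle-sized.

How it is judged:
By the outcome, as a careful person would: the job done as asked, in the order asked, and still so for the second after the job is handed in, with the robot touching nothing.
It also fails if it takes over 69 s, if anything falls off the work surface, if the arm or the gripper's body presses on something with over 40 N, if the wrist force passes 120 N, or if a joint passes its speed limit or range.

## Working session

There is one attempt and no reset: what is moved stays moved. The work goes in short steps, Python scripts to look and compute and a tool call to move; the robot and the scene stay as the last step left them, time stands still between calls to the robot, and variables do not carry over. Pictures are saved under pics/ and viewed, and the job is handed in when it is done.

Besides the shell and the picture viewer there is one more tool, called by a JSON object that holds its "api" and its "payload", one argument or row to a line. send_rows: Moves the arm, as the interface text tells. Its arguments: {"type":"object","properties":{"targets":{"type":"array","items":{"type":"array","items":{"type":"number"}}},"squeeze":{"type":"number"}},"required":["targets"]}

```bash
ls; mkdir -p pics
python3 - <<'E'
from workcell import bot
import cv2,numpy as np
for n in("top","side"):
    c=bot.camera(n); cv2.imwrite(f"pics/{n}0.png",c["pixels"][:,:,::-1]); print(n,c["intrinsics"],c["view"])
    np.savez(n+"0.npz",**c)
print(bot.get_obs())
E
```

```text
pics
top [[421.18036989   0.         256.84096636]
 [  0.         421.18036989 190.616709  ]
 [  0.           0.           1.        ]] [[ 3.24420957e-03 -9.99834478e-01 -1.79022713e-02 -3.80577321e-02]
 [-9.83160436e-01  8.19765999e-05 -1.82744495e-01  5.89570377e-01]
 [ 1.82715714e-01  1.81936663e-02 -9.82997436e-01  1.18864861e+00]
 [ 0.00000000e+00  0.00000000e+00  0.00000000e+00  1.00000000e+00]]
side [[383.20228207   0.         262.28372332]
 [  0.         383.20228207 189.80994248]
 [  0.           0.           1.        ]] [[ 0.75875488 -0.65124918 -0.01286622 -0.46175353]
 [-0.43235274 -0.48875351 -0.75775399  0.29679195]
 [ 0.48719826  0.58051228 -0.65241348  0.80838116]
 [ 0.          0.          0.          1.        ]]
{'time': 0.1, 'q': array([ 7.12769738e+01,  5.00997306e+00,  1.00394118e+01,  9.50984427e+01,
       -6.46476485e-04,  8.99990146e+01]), 'qd': array([ 0.00718006, -0.03268559,  0.07919824, -0.01272128, -0.03345471,
        0.05537923]), 'joint_efforts': array([-3.59343710e-05, -5.21560299e+01,  4.65657663e+01,  1.60100166e-02,
       -1.74764574e-05, -2.14109104e-07]), 'ee_pos': array([0.1764878 , 0.52071155, 0.23063827]), 'tcp_rot': array([1.79999355e+02, 6.90039785e-02, 7.12779592e+01]), 'wrist_force': array([-0.35923723,  0.48465537, -0.33857167]), 'torque': array([-0.00734063, -0.06300716, -0.0084354 ]), 'opening': 0.0852882931111675}
```

View pics/top0.png

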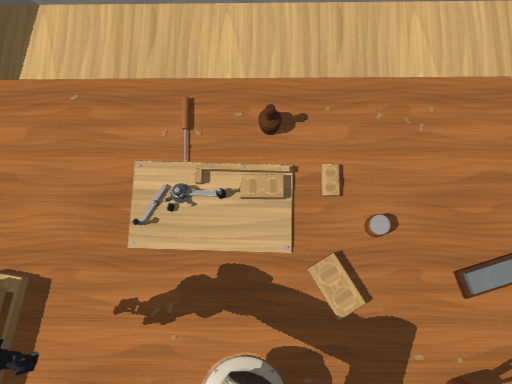

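View pics/side0.png

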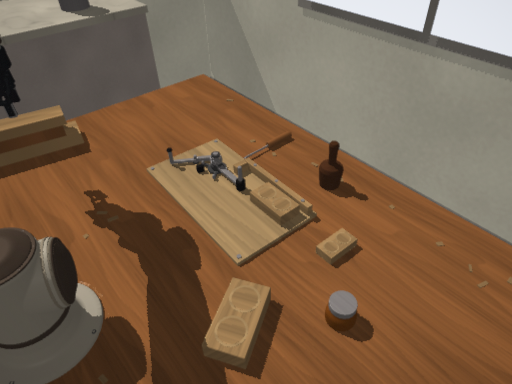

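```bash
cat > h.py <<'E'
import numpy as np,cv2
def load(n): return np.load(n+".npz")
def ray(c,u,v):
    V=c["view"];R=V[:3,:3];t=V[:3,3]
    d=R.T@np.linalg.solve(c["intrinsics"],[u,v,1.]);return -R.T@t,d
def onz(c,u,v,z):
    o,d=ray(c,u,v);return o+d*(z-o[2])/d[2]
def proj(c,p):
    x=c["view"][:3,:3]@np.asarray(p,float)+c["view"][:3,3];x=c["intrinsics"]@x;return x[:2]/x[2]
def tri(c1,p1,c2,p2):
    A=[];b=[]
    for c,p in((c1,p1),(c2,p2)):
        o,d=ray(c,*p);d/=np.linalg.norm(d);M=np.eye(3)-np.outer(d,d);A.append(M);b.append(M@o)
    return np.linalg.lstsq(np.vstack(A),np.hstack(b),rcond=None)[0]
def crop(c,x0,y0,x1,y1,k,f):
    im=c["pixels"][y0:y1,x0:x1,::-1];cv2.imwrite(f,cv2.resize(im,None,fx=k,fy=k,interpolation=cv2.INTER_CUBIC))
E
python3 - <<'E'
from h import *
t=load("top0");s=load("side0")
crop(t,120,150,310,260,4,"pics/tc.png");crop(s,140,130,320,265,4,"pics/sc.png")
E
```

```text
(no output)
```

View pics/tc.png

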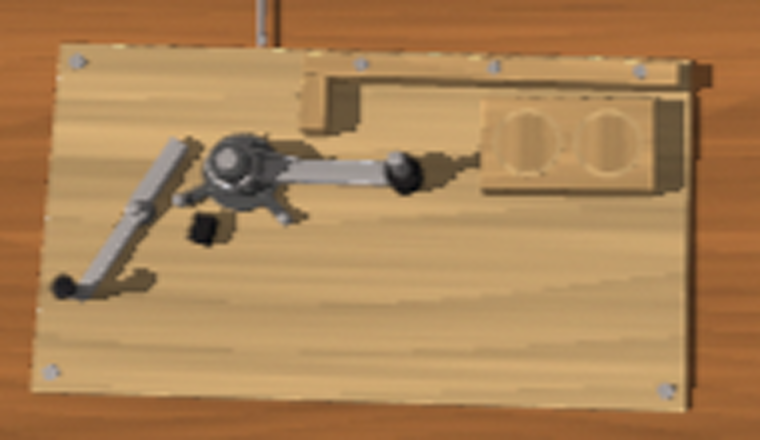

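View pics/sc.png

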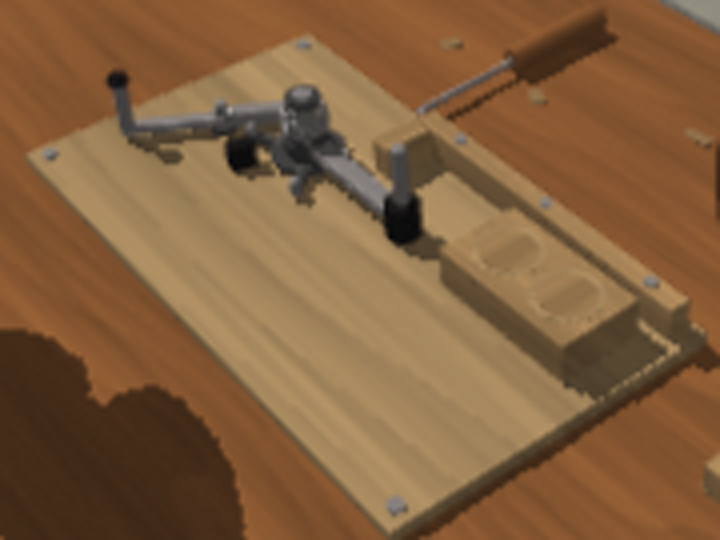

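```bash
cat >> h.py <<'E'
def kab(J,W):
    J=np.asarray(J,float);W=np.asarray(W,float);jc=J.mean(0);wc=W.mean(0)
    H=(J-jc).T@(W-wc);a=np.arctan2(H[0,1]-H[1,0],H[0,0]+H[1,1]);R=np.array([[np.cos(a),-np.sin(a)],[np.sin(a),np.cos(a)]])
    t=wc-R@jc;return a,t,W-(J@R.T+t)
E
python3 - <<'E'
from h import *
t=load("top0");s=load("side0")
T=lambda X,Y,x0=120,y0=150:(x0+(X+.5)/4-.5,y0+(Y+.5)/4-.5)
S=lambda X,Y:T(X,Y,140,130)
J=np.array([[100,150],[100,-340],[-170,-340],[-170,150]])/1000
for c,P in((t,[T(63,44),T(692,61),T(687,409),T(32,390)]),(s,[S(308,37),S(706,338),S(389,528),S(28,154)])):
    W=[onz(c,*p,.012)[:2] for p in P];a,tt,r=kab(J,W);print(np.degrees(a),tt,(r*1000).round(1).tolist())
# triangulated things
for n,p,q in(("pivottop",T(230,160),S(302,93)),("peg",T(400,161),S(399,149)),("trig",T(65,287),S(117,77)),("fenceR end top",T(692,62),S(687,297))):
    P=tri(t,p,s,q);print(n,P.round(4),np.round(proj(t,P)-p,1),np.round(proj(s,P)-q,1))
for n,P in(("bl",[(483,98),(656,98),(653,193),(482,190)]),):
    W=np.array([onz(t,*T(*p),.047)[:2] for p in P]);print(W.round(4),W.mean(0))
P=[(515,208),(638,296),(563,343),(441,250)]
W=np.array([onz(s,*S(*p),.047)[:2] for p in P]);print(W.round(4),W.mean(0))
for n,p,z in(("fence L top",(330,77),.042),("fence R",(678,85),.042)): print(n,onz(t,*T(*p),z))
for n,p in(("jar",(380,225)),("mallet",(270,118))):print(n,onz(t,*p,.06))
E
```

```text
-1.5978562714353293 [0.58973107 0.19546465] [[-1.6, -0.9], [-2.1, 0.8], [2.2, 0.2], [1.4, -0.1]]
-1.855375271447221 [0.59054062 0.19693045] [[-4.2, -3.4], [-2.4, 0.1], [4.5, 4.8], [2.1, -1.5]]
pivottop [0.5883 0.1938 0.078 ] [ 0.  -0.1] [-0.1  0. ]
peg [0.5838 0.0678 0.0991] [ 0.1 -0.1] [-0.2  0. ]
trig [0.4961 0.3099 0.0752] [ 0.1 -0.1] [-0.1  0. ]
fenceR end top [ 0.6636 -0.1413  0.0561] [-0.7  0.9] [ 1.2 -0.3]
[[ 0.6411  0.0124]
 [ 0.641  -0.1168]
 [ 0.5691 -0.114 ]
 [ 0.5713  0.0125]] [ 0.6056386  -0.05147649]
[[ 0.6436  0.0131]
 [ 0.6441 -0.1111]
 [ 0.576  -0.1109]
 [ 0.5748  0.0127]] [ 0.60964087 -0.04905974]
fence L top [0.6585553  0.12833847 0.042     ]
fence R [ 0.65211607 -0.13360983  0.042     ]
jar [ 0.48787296 -0.39192624  0.06      ]
mallet [ 0.81240182 -0.07639768  0.06      ]
```

{"api": "send_rows", "payload": {
  "targets": [
    [0.2, 10, -11, 0, -2],
    [0.4, 30, -34, 0, -6],
    [0.6, 60, -68, -5, -12],
    [0.72, 95, -106, -10, -20],
    [0.72, 135, -149, -15, -28],
    [0.72, 175, -192, -20, -36],
    [0.72, 215, -236, -25, -44],
    [0.72, 255, -279, -30, -52],
    [0.72, 295, -323, -35, -60],
    [0.72, 330, -362, -40, -66]
  ],
  "squeeze": 80
}}

```text
time: 1.35
ee_pos: [0.5076, 0.1561, 0.1912]
tcp_rot: [180.0, -0.0, 4.9]
wrist_force: [-0.1, 0.7, 1.1]
opening: 0.0239
```

{"api": "send_rows", "payload": {
  "targets": [
    [0.72, 30, -35, -10, -4],
    [0.72, 55, -62, -15, -6],
    [0.72, 70, -79, -18, -7],
    [0.72, 79, -89, -20, -7],
    [0.72, 79, -89, -20, -7],
    [0.72, 79, -89, -20, -7]
  ]
}}

```text
time: 2.1
ee_pos: [0.5851, 0.0707, 0.1717]
tcp_rot: [-180.0, -0.0, -1.7]
wrist_force: [-0.7, 0.3, -0.1]
opening: 0.024
```

```bash
cat > look.py <<'E'
import sys
from h import *
from workcell import bot
k=sys.argv[1]
for n in("top","side"):
    c=bot.camera(n);np.savez(n+k+".npz",**c)
t=load("top"+k);s=load("side"+k)
a=cv2.resize(t["pixels"][150:260,120:310,::-1],None,fx=4,fy=4,interpolation=cv2.INTER_CUBIC)
cv2.imwrite(f"pics/tc{k}.png",a);crop(s,140,130,320,265,4,f"pics/sc{k}.png")
o=bot.get_obs();print(o["time"],o["ee_pos"].round(4),o["tcp_rot"].round(1),o["wrist_force"].round(1),o["opening"])
E
python3 look.py 1
```

```text
2.2 [0.5852 0.0708 0.1717] [-180.    -0.    -1.6] [ 0.3 -0.3 -0.6] 0.023533815810757742
```

View pics/tc1.png

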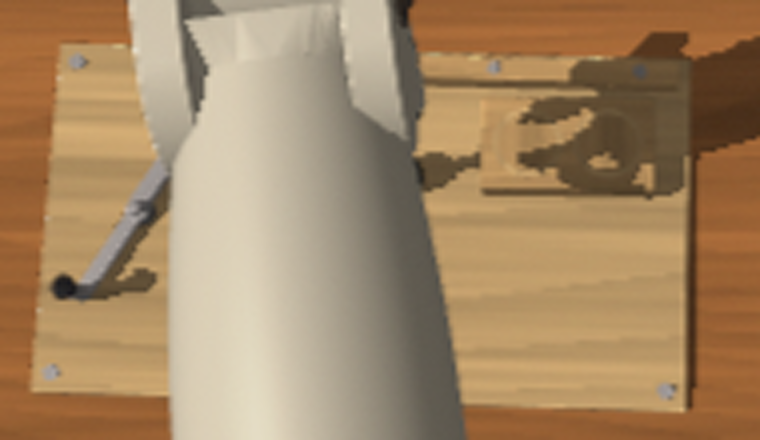

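View pics/sc1.png

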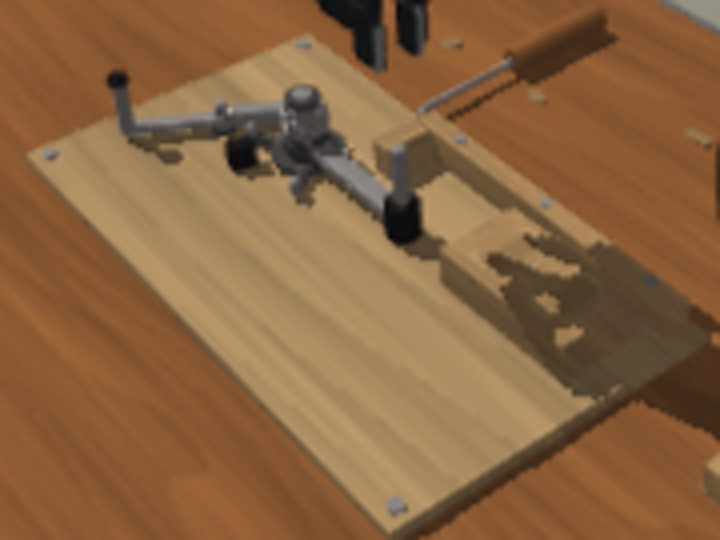

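Run:
```python
from h import *
s=load("side1");t=load("top1")
S=lambda p:((p-[140,130]+.5)*4-.5).round(0)
print(S(proj(s,[.5852,.0708,.1717])),S(proj(s,[.5852,.0708,.095])),S(proj(s,[.584,.068,.095])))
print(((proj(t,[.5855,.0705,.095])-[120,150]+.5)*4-.5))
```

```text
[392.  59.] [398. 151.] [399. 153.]
[397.19707237 159.17244099]
```

{"api": "send_rows", "payload": {
  "targets": [
    [0.72, 0, 0, -20, 0],
    [0.72, 0, 0, -50, 0],
    [0.72, 0, 0, -75, 0],
    [0.72, 0, 0, -95, 0],
    [0.72, 0, 0, -110, 0],
    [0.72, 0, 0, -117, 0],
    [0.72, 0, 0, -117, 0]
  ]
}}

```text
time: 3.08
ee_pos: [0.5855, 0.07, 0.0543]
tcp_rot: [-180.0, 0.0, -1.7]
wrist_force: [0.2, -0.5, 0.4]
opening: 0.0243
```

```bash
python3 look.py 2
python3 - <<'E'
import numpy as np
# path: circle about pivot, TCP angle th; world jig yaw -1.7
a=np.radians(-1.7);R=np.array([[np.cos(a),-np.sin(a)],[np.sin(a),np.cos(a)]])
p0=R@[0,-125]
for th in np.arange(0,1.25,.05):
    d=R@[-125*np.sin(th),-125*np.cos(th)]-p0; n=R@[-np.cos(th),np.sin(th)]
    print(round(th,2),d.round(1),n.round(2))
E
```

```text
3.175 [0.5859 0.07   0.0551] [-1.8e+02 -1.0e-01 -1.7e+00] [ 0.3 -0.2  0.3] 0.02421108432412004
0.0 [0. 0.] [-1.    0.03]
0.05 [-6.2  0.3] [-1.    0.08]
0.1 [-12.5   1. ] [-0.99  0.13]
0.15 [-18.6   2. ] [-0.98  0.18]
0.2 [-24.7   3.2] [-0.97  0.23]
0.25 [-30.8   4.8] [-0.96  0.28]
0.3 [-36.8   6.7] [-0.95  0.32]
0.35 [-42.6   8.8] [-0.93  0.37]
0.4 [-48.4  11.3] [-0.91  0.42]
0.45 [-54.   14.1] [-0.89  0.46]
0.5 [-59.4  17.1] [-0.86  0.51]
0.55 [-64.8  20.4] [-0.84  0.55]
0.6 [-69.9  23.9] [-0.81  0.59]
0.65 [-74.9  27.7] [-0.78  0.63]
0.7 [-79.6  31.8] [-0.75  0.67]
0.75 [-84.2  36.1] [-0.71  0.7 ]
0.8 [-88.5  40.6] [-0.68  0.74]
0.85 [-92.6  45.3] [-0.64  0.77]
0.9 [-96.5  50.2] [-0.6  0.8]
0.95 [-100.1   55.3] [-0.56  0.83]
1.0 [-103.4   60.6] [-0.52  0.86]
1.05 [-106.5   66. ] [-0.47  0.88]
1.1 [-109.3   71.6] [-0.43  0.9 ]
1.15 [-111.9   77.3] [-0.38  0.92]
1.2 [-114.1   83.1] [-0.33  0.94]
```

View pics/sc2.png

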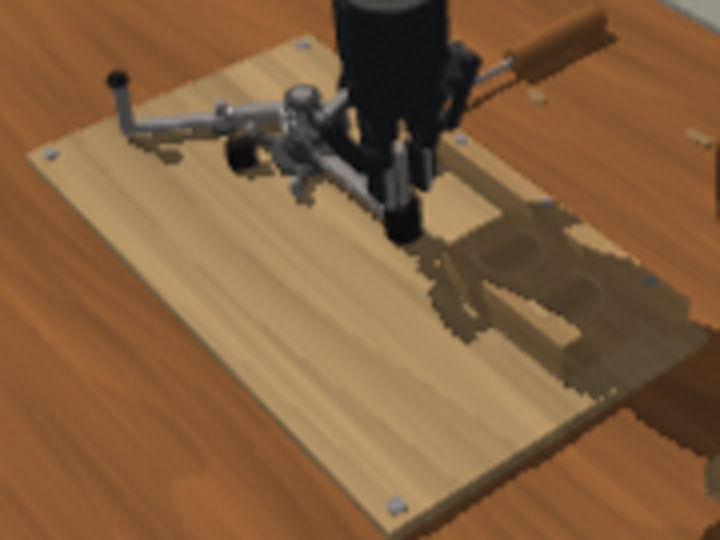

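{"api": "send_rows", "payload": {
  "targets": [
    [0.72, -6.2, 0.3, 0, -2.9],
    [0.72, -12.5, 1, 0, -5.7],
    [0.72, -18.6, 2, 0, -8.6],
    [0.72, -24.7, 3.2, 0, -11.5],
    [0.72, -30.8, 4.8, 0, -14.3],
    [0.72, -36.8, 6.7, 0, -17.2],
    [0.72, -42.6, 8.8, 0, -20],
    [0.72, -48.4, 11.3, 0, -22.9]
  ]
}}

```text
time: 4.18
ee_pos: [0.5389, 0.081, 0.0552]
tcp_rot: [-179.9, -0.2, -24.7]
wrist_force: [9.7, -1.2, -5.1]
opening: 0.0236
```

{"api": "send_rows", "payload": {
  "targets": [
    [0.72, -5.6, 2.8, 0, -2.5],
    [0.72, -11, 5.8, 0, -5],
    [0.72, -16.4, 9.1, 0, -7.5],
    [0.72, -21.5, 12.6, 0, -10],
    [0.72, -26.5, 16.4, 0, -12.5],
    [0.72, -31.2, 20.5, 0, -15]
  ]
}}

```text
time: 4.92
ee_pos: [0.5074, 0.1004, 0.0552]
tcp_rot: [-180.0, -0.3, -39.8]
wrist_force: [5.8, -9.5, -3.4]
opening: 0.0239
```

{"api": "send_rows", "payload": {
  "targets": [
    [0.72, -2.3, 2.1, 0, -1],
    [0.72, -4.6, 4.3, 0, -2],
    [0.72, -6.8, 6.5, 0, -3],
    [0.72, -8.9, 8.8, 0, -4],
    [0.72, -8.9, 8.8, 0, -4]
  ]
}}

```text
time: 5.55
ee_pos: [0.4979, 0.1088, 0.0551]
tcp_rot: [179.9, -0.2, -43.7]
wrist_force: [2.7, -11.1, -1.3]
opening: 0.0239
```

{"api": "send_rows", "payload": {
  "targets": [
    [0.72, -2, 2.3, 0, -1],
    [0.72, -4.1, 4.7, 0, -2],
    [0.72, -4.1, 4.7, 0, -2]
  ]
}}

```text
time: 5.92
ee_pos: [0.4935, 0.1133, 0.0551]
tcp_rot: [179.9, -0.2, -45.7]
wrist_force: [2.4, -12.1, -0.3]
opening: 0.0238
```

{"api": "send_rows", "payload": {
  "targets": [
    [0.72, -2, 2.4, 0, -1],
    [0.72, -3.9, 4.9, 0, -2],
    [0.72, -3.9, 4.9, 0, -2]
  ]
}}

```text
time: 6.3
ee_pos: [0.4896, 0.1182, 0.0551]
tcp_rot: [179.9, -0.2, -47.7]
wrist_force: [3.0, -9.3, -0.7]
opening: 0.0244
```

{"api": "send_rows", "payload": {
  "targets": [
    [0.72, -1.8, 2.5, 0, 0],
    [0.72, -1.8, 2.5, 0, 0]
  ]
}}

```text
time: 6.55
ee_pos: [0.4879, 0.1208, 0.0551]
tcp_rot: [179.9, -0.2, -47.7]
wrist_force: [1.8, -12.7, 0.5]
opening: 0.024
```

{"api": "send_rows", "payload": {
  "targets": [
    [0.72, -1.8, 2.6, 0, -1],
    [0.72, -1.8, 2.6, 0, -1]
  ]
}}

```text
time: 6.8
ee_pos: [0.486, 0.1234, 0.0551]
tcp_rot: [179.9, -0.2, -48.7]
wrist_force: [0.5, -11.2, -0.6]
opening: 0.0237
```

Now at command 0.95; continue in ~3 mm steps.

{"api": "send_rows", "payload": {
  "targets": [
    [0.72, -1.7, 2.6, 0, -1],
    [0.72, -1.7, 2.6, 0, -1]
  ]
}}

```text
time: 7.05
ee_pos: [0.4843, 0.1259, 0.0551]
tcp_rot: [179.9, -0.2, -49.7]
wrist_force: [1.5, -11.9, 1.0]
opening: 0.024
```

{"api": "send_rows", "payload": {
  "targets": [
    [0.72, -1.6, 2.7, 0, -1],
    [0.72, -1.6, 2.7, 0, -1]
  ]
}}

```text
time: 7.3
ee_pos: [0.4826, 0.1287, 0.0551]
tcp_rot: [179.9, -0.2, -50.7]
wrist_force: [0.4, -11.8, -0.1]
opening: 0.0239
```

{"api": "send_rows", "payload": {
  "targets": [
    [0.72, -1.6, 2.7, 0, -1],
    [0.72, -1.6, 2.7, 0, -1]
  ]
}}

```text
time: 7.55
ee_pos: [0.481, 0.1314, 0.0551]
tcp_rot: [179.9, -0.2, -51.7]
wrist_force: [1.1, -11.9, 0.8]
opening: 0.0239
```

{"api": "send_rows", "payload": {
  "targets": [
    [0.72, -1.5, 2.7, 0, -1],
    [0.72, -1.5, 2.7, 0, -1]
  ]
}}

```text
time: 7.8
ee_pos: [0.4795, 0.1342, 0.0551]
tcp_rot: [179.9, -0.2, -52.7]
wrist_force: [1.0, -11.9, -0.0]
opening: 0.0241
```

```bash
python3 look.py 3
```

```text
7.9 [0.4795 0.1341 0.0551] [179.9  -0.2 -52.7] [ -0.3 -10.6   0.8] 0.023698091520535283
```

View pics/sc3.png

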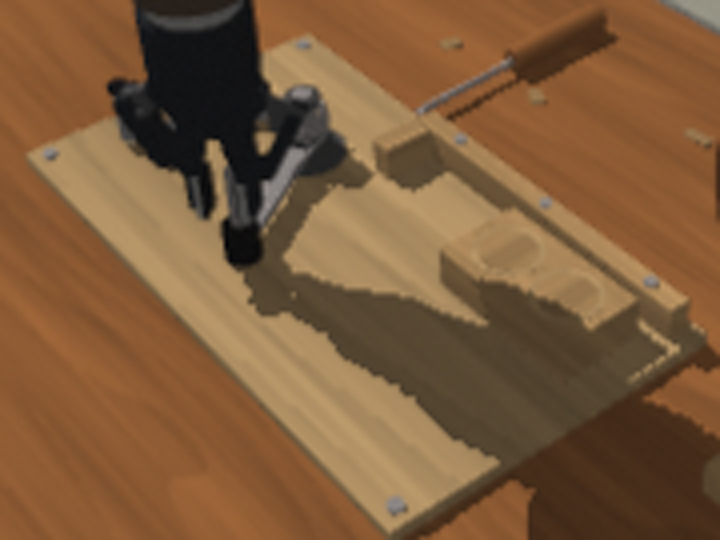

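{"api": "send_rows", "payload": {
  "targets": [
    [0.72, -1.4, 2.8, 0, -1],
    [0.72, -1.4, 2.8, 0, -1]
  ]
}}

```text
time: 8.15
ee_pos: [0.4779, 0.137, 0.0551]
tcp_rot: [179.9, -0.2, -53.7]
wrist_force: [-0.6, -11.2, 0.9]
opening: 0.0241
```

{"api": "send_rows", "payload": {
  "targets": [
    [0.72, -1.4, 2.8, 0, -1],
    [0.72, -1.4, 2.8, 0, -1]
  ]
}}

```text
time: 8.4
ee_pos: [0.4765, 0.1396, 0.055]
tcp_rot: [179.9, -0.2, -54.7]
wrist_force: [0.0, -11.5, 0.9]
opening: 0.0238
```

{"api": "send_rows", "payload": {
  "targets": [
    [0.72, -1.3, 2.8, 0, -1],
    [0.72, -1.3, 2.8, 0, -1]
  ]
}}

```text
time: 8.65
ee_pos: [0.4752, 0.1424, 0.055]
tcp_rot: [179.9, -0.2, -55.7]
wrist_force: [-0.1, -11.7, 1.8]
opening: 0.0237
```

{"api": "send_rows", "payload": {
  "targets": [
    [0.72, -1.3, 2.9, 0, -1],
    [0.72, -1.3, 2.9, 0, -1]
  ]
}}

```text
time: 8.9
ee_pos: [0.4739, 0.145, 0.055]
tcp_rot: [179.9, -0.3, -56.7]
wrist_force: [0.1, -15.4, 2.1]
opening: 0.024
```

Rising; one or two more steps.

{"api": "send_rows", "payload": {
  "targets": [
    [0.72, -1.1, 2.5, 0, 0],
    [0.72, -1.1, 2.5, 0, 0]
  ]
}}

```text
time: 9.15
ee_pos: [0.4729, 0.1468, 0.055]
tcp_rot: [179.9, -0.3, -56.8]
wrist_force: [-0.1, -18.5, 1.8]
opening: 0.0239
```

{"api": "send_rows", "payload": {
  "targets": [
    [0.72, -0.4, 1, 0, 0],
    [0.72, -0.4, 1, 0, 0]
  ]
}}

```text
time: 9.4
ee_pos: [0.4725, 0.1475, 0.055]
tcp_rot: [179.9, -0.4, -56.8]
wrist_force: [0.5, -21.0, 3.0]
opening: 0.024
```

{"api": "send_rows", "payload": {
  "targets": [
    [0.72, 1.5, -3, 0, 0],
    [0.72, 2.6, -6, 0, 0],
    [0.72, 3.6, -8, 0, 0],
    [0.72, 3.6, -8, 0, 0]
  ]
}}

```text
time: 9.9
ee_pos: [0.4765, 0.1408, 0.055]
tcp_rot: [180.0, -0.2, -56.7]
wrist_force: [1.3, -11.2, -0.5]
opening: 0.0237
```

{"api": "send_rows", "payload": {
  "targets": [
    [0.72, 0.7, -1.4, 0, 0],
    [0.72, 1.4, -2.8, 0, 0],
    [0.72, 1.4, -2.8, 0, 0]
  ]
}}

```text
time: 10.28
ee_pos: [0.478, 0.1384, 0.0551]
tcp_rot: [-180.0, -0.2, -56.7]
wrist_force: [3.2, -9.3, -0.8]
opening: 0.024
```

{"api": "send_rows", "payload": {
  "targets": [
    [0.72, 0.8, -1.4, 0, 0],
    [0.72, 1.5, -2.8, 0, 0],
    [0.72, 1.5, -2.8, 0, 0]
  ]
}}

```text
time: 10.65
ee_pos: [0.4791, 0.1369, 0.055]
tcp_rot: [-179.9, -0.0, -56.6]
wrist_force: [0.1, -2.0, 1.2]
opening: 0.0244
```

{"api": "send_rows", "payload": {
  "targets": [
    [0.72, 0.8, -1.3, 0, 0],
    [0.72, 1.6, -2.6, 0, 0],
    [0.72, 2.3, -4, 0, 0],
    [0.72, 2.3, -4, 0, 0]
  ]
}}

```text
time: 11.15
ee_pos: [0.481, 0.1331, 0.0542]
tcp_rot: [180.0, 0.0, -56.6]
wrist_force: [0.9, 0.9, 0.6]
opening: 0.0241
```

{"api": "send_rows", "payload": {
  "targets": [
    [0.72, 0, 0, 20, 0],
    [0.72, 0, 0, 50, 0],
    [0.72, 0, 0, 70, 0],
    [0.85, 10, -35, 75, 8],
    [1, 20, -75, 75, 17],
    [1, 30, -115, 75, 26],
    [1, 40, -150, 75, 36],
    [1, 46, -172, 75, 45],
    [1, 49, -183, 70, 55],
    [1, 49, -183, 60, 55]
  ]
}}

```text
time: 12.4
ee_pos: [0.5302, -0.0505, 0.1141]
tcp_rot: [-180.0, -0.0, -1.8]
wrist_force: [-0.8, 1.3, 0.3]
opening: 0.0003
```

```bash
python3 look.py 4
```

```text
12.5 [ 0.5292 -0.0495  0.1128] [-1.8e+02  1.0e-01 -1.9e+00] [0.8 0.  0.6] -4.8482378128685414e-05
```

View pics/sc4.png

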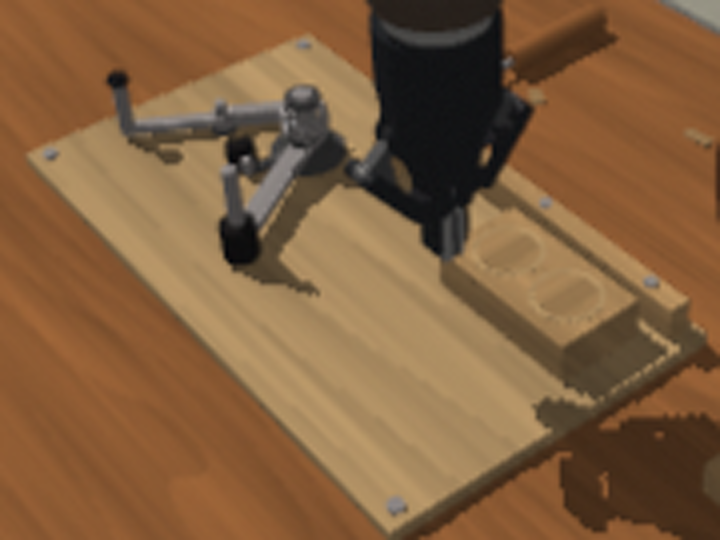

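View pics/tc4.png

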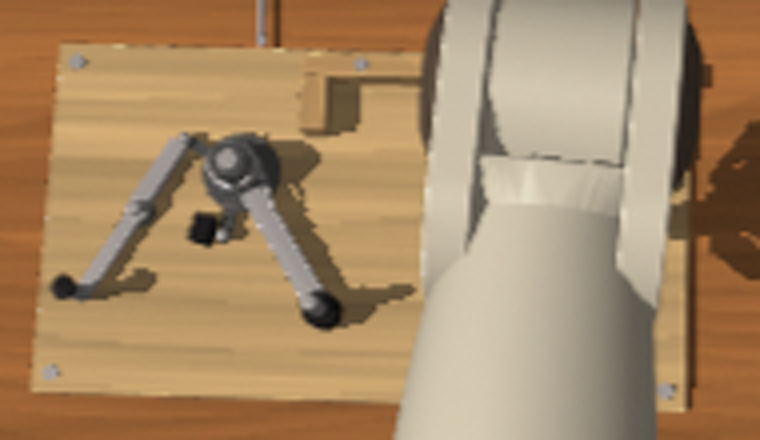

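{"api": "send_rows", "payload": {
  "targets": [
    [1, 0, 0, -25, 0],
    [1, 0, 0, -50, 0],
    [1, 0, 0, -70, 0],
    [1, 0, 0, -80, 0],
    [1, 0, 0, -84, 0],
    [1, 6, 0, -84, 0],
    [1, 12, 0, -84, 0],
    [1, 18, 0, -84, 0],
    [1, 23, 0, -84, 0],
    [1, 23, 0, -84, 0]
  ]
}}

```text
time: 13.75
ee_pos: [0.5533, -0.05, 0.0303]
tcp_rot: [180.0, 0.0, -1.6]
wrist_force: [-0.5, 0.6, -0.5]
opening: 0.0
```

{"api": "send_rows", "payload": {
  "targets": [
    [1, 3, 0, 0, 0],
    [1, 6, 0, 0, 0],
    [1, 9, 0, 0, 0],
    [1, 12, 0, 0, 0],
    [1, 12, 0, 0, 0]
  ]
}}

```text
time: 14.38
ee_pos: [0.5652, -0.0499, 0.0302]
tcp_rot: [180.0, -0.0, -1.6]
wrist_force: [1.1, 0.0, -0.0]
opening: 0.0003
```

{"api": "send_rows", "payload": {
  "targets": [
    [1, 2, 0, 0, 0],
    [1, 4, 0, 0, 0],
    [1, 4, 0, 0, 0]
  ]
}}

```text
time: 14.75
ee_pos: [0.5692, -0.0499, 0.0303]
tcp_rot: [180.0, -0.0, -1.6]
wrist_force: [1.0, 0.7, 0.5]
opening: 0.0004
```

```bash
python3 look.py 5
```

```text
14.85 [ 0.5691 -0.0499  0.0303] [-180.    -0.    -1.6] [ 0.7 -0.5 -0.8] -6.49602114210268e-05
```

View pics/sc5.png

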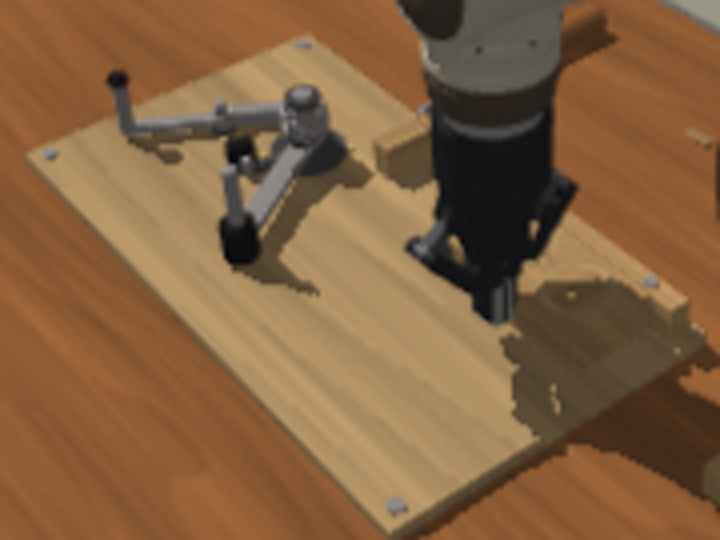

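{"api": "send_rows", "payload": {
  "targets": [
    [1, 2, 0, 0, 0],
    [1, 4, 0, 0, 0],
    [1, 4, 0, 0, 0]
  ]
}}

```text
time: 15.22
ee_pos: [0.5722, -0.0498, 0.0302]
tcp_rot: [-180.0, 0.1, -1.6]
wrist_force: [-6.6, -0.4, 2.4]
opening: -0.0
```

{"api": "send_rows", "payload": {
  "targets": [
    [1, 1.5, 0, 0, 0],
    [1, 3, 0, 0, 0],
    [1, 3, 0, 0, 0]
  ]
}}

```text
time: 15.6
ee_pos: [0.5725, -0.0498, 0.0302]
tcp_rot: [-180.0, 0.4, -1.6]
wrist_force: [-20.7, 0.2, 12.1]
opening: -0.0001
```

{"api": "send_rows", "payload": {
  "targets": [
    [1, -10, 0, 0, 0],
    [1, -20, 0, 10, 0],
    [1, -20, 0, 50, 0],
    [1, -20, 0, 90, 0],
    [0.8, -10, -35, 95, 0],
    [0.65, 15, -75, 95, 0],
    [0.65, 37, -100, 95, 0],
    [0.65, 37, -100, 95, 0]
  ]
}}

```text
time: 16.6
ee_pos: [0.6137, -0.1515, 0.1254]
tcp_rot: [180.0, -0.0, -1.7]
wrist_force: [-0.5, 1.1, 0.0]
opening: 0.0298
```

```bash
python3 look.py 6
```

```text
16.7 [ 0.6127 -0.1498  0.1256] [-180.    -0.    -1.6] [0.  0.3 0.4] 0.029978541975383088
```

View pics/sc6.png

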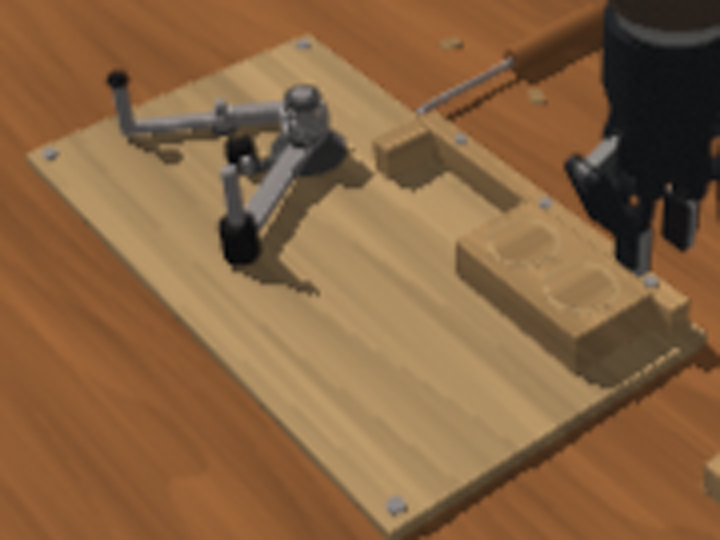

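View pics/tc6.png

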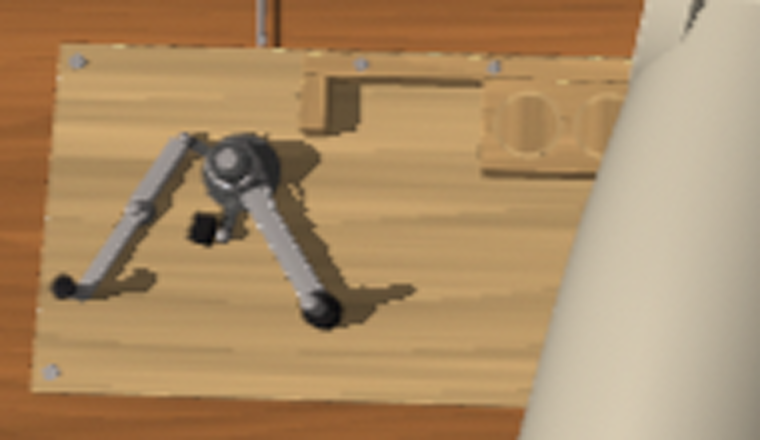

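{"api": "send_rows", "payload": {
  "targets": [
    [0.65, 0, 0, -25, 0],
    [0.65, 0, 0, -55, 0],
    [0.65, 0, 0, -80, 0],
    [0.65, 0, 0, -92, 0],
    [0.65, 0, 0, -95, 0],
    [0.65, 0, 6, -95, 0],
    [0.65, 0.4, 14, -95, 0],
    [0.65, 0.6, 22, -95, 0],
    [0.65, 0.9, 30, -95, 0],
    [0.65, 0.9, 30, -95, 0]
  ]
}}

```text
time: 17.95
ee_pos: [0.614, -0.1192, 0.0305]
tcp_rot: [-180.0, -0.0, -1.6]
wrist_force: [0.7, -0.4, -0.5]
opening: 0.0297
```

{"api": "send_rows", "payload": {
  "targets": [
    [0.65, 0.3, 8, 0, 0],
    [0.65, 0.5, 18, 0, 0],
    [0.65, 0.8, 28, 0, 0],
    [0.65, 1.1, 38, 0, 0],
    [0.65, 1.4, 48, 0, 0],
    [0.65, 1.7, 58, 0, 0],
    [0.65, 2, 68, 0, 0],
    [0.65, 2.3, 78, 0, 0],
    [0.65, 2.6, 88, 0, 0],
    [0.65, 2.6, 88, 0, 0]
  ]
}}

```text
time: 19.2
ee_pos: [0.6164, -0.0308, 0.0301]
tcp_rot: [-180.0, 0.0, -1.6]
wrist_force: [0.1, -0.2, 0.6]
opening: 0.0297
```

{"api": "send_rows", "payload": {
  "targets": [
    [0.65, 0.1, 4, 0, 0],
    [0.65, 0.2, 8, 0, 0],
    [0.65, 0.3, 12, 0, 0],
    [0.65, 0.3, 12, 0, 0]
  ]
}}

```text
time: 19.7
ee_pos: [0.6168, -0.0195, 0.0303]
tcp_rot: [-180.0, -0.0, -1.6]
wrist_force: [0.4, -0.2, -0.2]
opening: 0.03
```

```bash
python3 look.py 7
```

```text
19.8 [ 0.6168 -0.0198  0.0303] [-180.    -0.    -1.6] [ 0.3 -0.7  0.4] 0.02991958419684569
```

View pics/sc7.png

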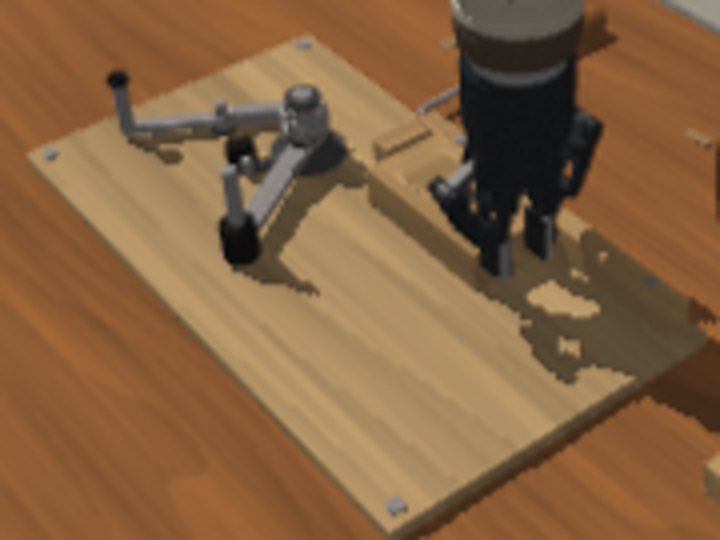

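Nearly at the stop. Continue in small steps.

{"api": "send_rows", "payload": {
  "targets": [
    [0.65, 0.1, 2, 0, 0],
    [0.65, 0.2, 5, 0, 0],
    [0.65, 0.2, 5, 0, 0]
  ]
}}

```text
time: 20.18
ee_pos: [0.617, -0.0147, 0.0303]
tcp_rot: [-180.0, -0.0, -1.6]
wrist_force: [-0.3, 0.5, -0.7]
opening: 0.03
```

{"api": "send_rows", "payload": {
  "targets": [
    [0.65, 0, 2, 0, 0],
    [0.65, 0, 4, 0, 0],
    [0.65, 0, 4, 0, 0]
  ]
}}

```text
time: 20.55
ee_pos: [0.617, -0.0107, 0.0303]
tcp_rot: [-180.0, -0.0, -1.6]
wrist_force: [-0.3, -0.4, -0.2]
opening: 0.0298
```

{"api": "send_rows", "payload": {
  "targets": [
    [0.65, 0, 1.5, 0, 0],
    [0.65, 0, 3, 0, 0],
    [0.65, 0, 3, 0, 0]
  ]
}}

```text
time: 20.92
ee_pos: [0.6169, -0.0082, 0.0303]
tcp_rot: [180.0, -0.0, -1.6]
wrist_force: [-0.3, -3.9, 0.4]
opening: 0.0299
```

{"api": "send_rows", "payload": {
  "targets": [
    [0.65, 0, 1.5, 0, 0],
    [0.65, 0, 3, 0, 0],
    [0.65, 0, 3, 0, 0]
  ]
}}

```text
time: 21.3
ee_pos: [0.6168, -0.008, 0.0303]
tcp_rot: [179.7, 0.0, -1.8]
wrist_force: [-1.1, -18.2, 0.8]
opening: 0.03
```

{"api": "send_rows", "payload": {
  "targets": [
    [0.65, 0, -8, 0, 0],
    [0.65, 0, -16, 10, 0],
    [0.65, 0, -16, 50, 0],
    [0.65, 0, -20, 90, 0],
    [0.8, -20, -30, 95, 0],
    [1, -50, -40, 95, 0],
    [1, -50, -40, 95, 0]
  ]
}}

```text
time: 22.18
ee_pos: [0.5661, -0.0453, 0.1266]
tcp_rot: [-180.0, -0.1, -1.7]
wrist_force: [0.3, 0.5, 0.7]
opening: -0.0004
```

```bash
python3 look.py 8
```

```text
22.275 [ 0.5675 -0.0448  0.1261] [-1.8e+02 -1.0e-01 -1.6e+00] [-0.1 -0.2  0.4] -0.00017949052787558553
```

View pics/sc8.png

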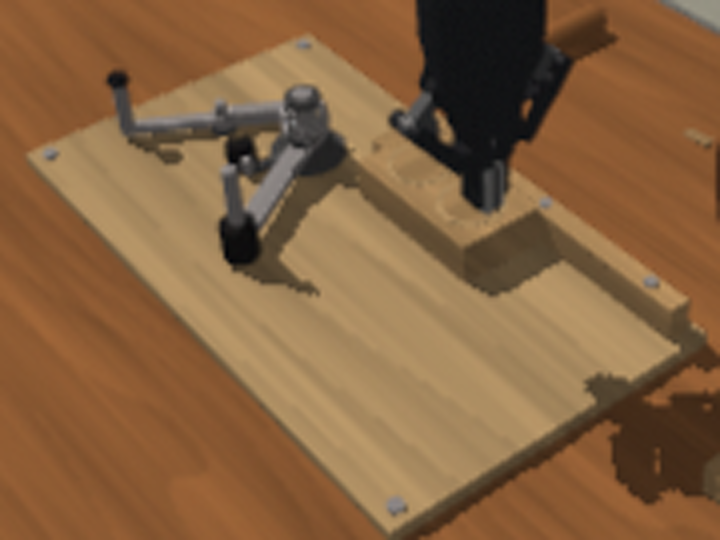

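View pics/tc8.png

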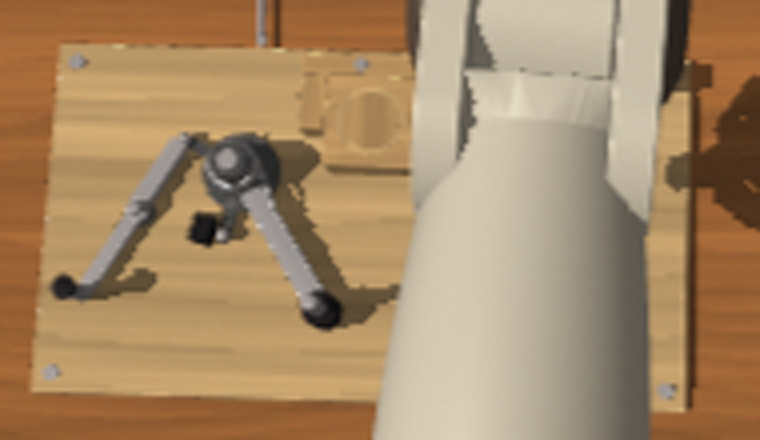

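{"api": "send_rows", "payload": {
  "targets": [
    [1, -10, 25, 0, 0],
    [1, -20, 55, 0, 0],
    [1, -22, 85, 0, 0],
    [1, -22, 98, -10, 0],
    [1, -22, 98, -45, 0],
    [1, -22, 98, -75, 0],
    [1, -22, 98, -92, 0],
    [1, -22, 98, -95, 0],
    [1, -15, 98, -95, 0],
    [1, -8, 98, -95, 0]
  ]
}}

```text
time: 23.52
ee_pos: [0.5603, 0.0531, 0.0316]
tcp_rot: [-180.0, -0.1, -1.6]
wrist_force: [0.2, 0.0, -1.0]
opening: 0.0001
```

{"api": "send_rows", "payload": {
  "targets": [
    [1, 6, 0, 0, 0],
    [1, 12, 0, 0, 0],
    [1, 15, 0, 0, 0],
    [1, 15, 0, 0, 0]
  ]
}}

```text
time: 24.02
ee_pos: [0.5741, 0.0531, 0.0302]
tcp_rot: [180.0, 0.0, -1.6]
wrist_force: [-0.1, 0.5, 0.7]
opening: 0.0002
```

{"api": "send_rows", "payload": {
  "targets": [
    [1, 2, 0, 0, 0],
    [1, 4, 0, 0, 0],
    [1, 4, 0, 0, 0]
  ]
}}

```text
time: 24.4
ee_pos: [0.5752, 0.053, 0.0301]
tcp_rot: [180.0, 0.3, -1.6]
wrist_force: [-14.8, 0.8, 8.7]
opening: -0.0002
```

{"api": "send_rows", "payload": {
  "targets": [
    [1, -12, 0, 0, 0],
    [1, -25, 0, 15, 0],
    [1, -25, 0, 55, 0],
    [1, -25, 10, 95, 5],
    [1, -25, 45, 105, 14],
    [1, -30, 90, 105, 23],
    [1, -38, 140, 105, 32],
    [1, -45, 190, 105, 41],
    [1, -52, 235, 105, 50],
    [1, -60, 270, 105, 57]
  ]
}}

```text
time: 25.65
ee_pos: [0.5173, 0.3249, 0.1353]
tcp_rot: [180.0, -0.0, 55.7]
wrist_force: [1.1, -0.9, -0.4]
opening: 0.0001
```

{"api": "send_rows", "payload": {
  "targets": [
    [1, 0, 15, 0, 3],
    [1, 0, 20, 0, 3],
    [1, 0, 20, 0, 3]
  ]
}}

```text
time: 26.02
ee_pos: [0.5183, 0.3424, 0.1352]
tcp_rot: [180.0, 0.0, 58.3]
wrist_force: [0.0, -0.4, 0.1]
opening: -0.0005
```

```bash
python3 look.py 9
python3 - <<'E'
from h import *
t=load("top9");s=load("side0");t0=load("top0")
T=lambda X,Y,x0=120,y0=150:(x0+(X+.5)/4-.5,y0+(Y+.5)/4-.5)
print(onz(t0,*T(65,287),.072),onz(s,*T(117,77,140,130),.072))
E
```

```text
26.125 [0.5183 0.3421 0.1354] [180.    0.   58.3] [-0.5 -0.3 -0.4] 0.00011403139243436841
[0.49612259 0.31103566 0.072     ] [0.49826489 0.31418406 0.072     ]
```

View pics/sc9.png

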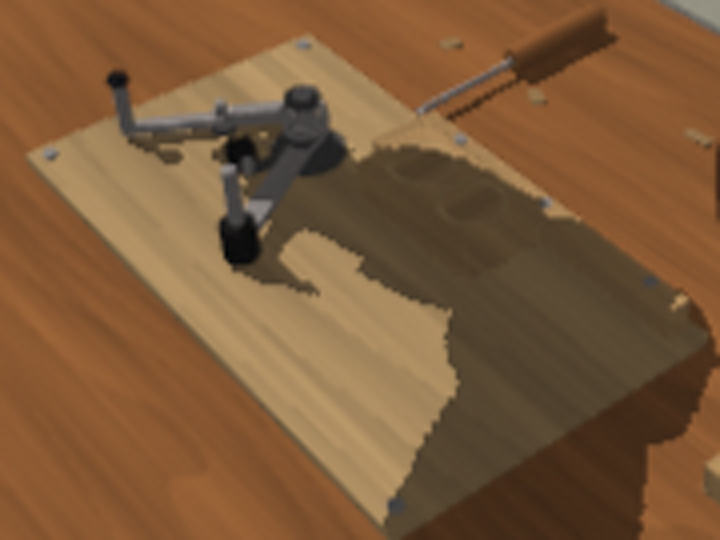

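View pics/tc9.png

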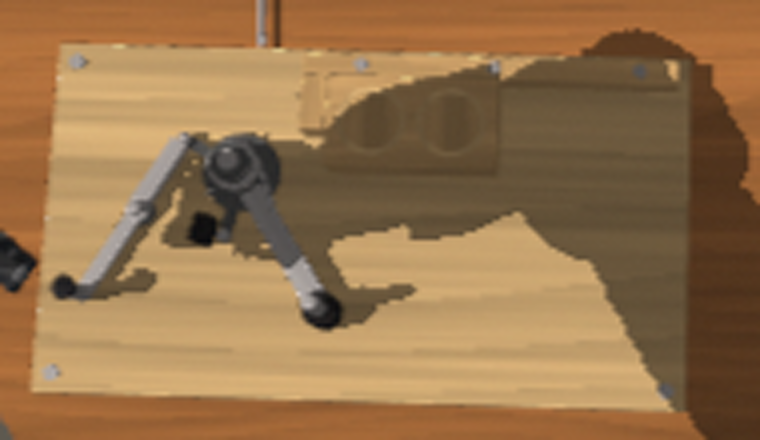

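{"api": "send_rows", "payload": {
  "targets": [
    [1, 0, 0, -25, 0],
    [1, 0, 0, -55, 0],
    [1, 0, 0, -80, 0],
    [1, 0, 0, -90, 0],
    [1, 0, 0, -90, 0]
  ]
}}

```text
time: 26.75
ee_pos: [0.518, 0.3425, 0.0452]
tcp_rot: [-180.0, 0.0, 58.3]
wrist_force: [0.5, -0.5, 0.4]
opening: -0.0001
```

{"api": "send_rows", "payload": {
  "targets": [
    [1, -2.1, -3.4, 0, 0],
    [1, -4.2, -6.8, 0, 0],
    [1, -6.3, -10.2, 0, 0],
    [1, -6.3, -10.2, 0, 0]
  ]
}}

```text
time: 27.25
ee_pos: [0.5117, 0.3328, 0.0458]
tcp_rot: [180.0, -0.0, 58.4]
wrist_force: [0.4, 0.0, -0.1]
opening: -0.0
```

{"api": "send_rows", "payload": {
  "targets": [
    [1, -1.6, -2.6, 0, 0],
    [1, -3.1, -5.1, 0, 0],
    [1, -3.1, -5.1, 0, 0]
  ]
}}

```text
time: 27.62
ee_pos: [0.5097, 0.3298, 0.0459]
tcp_rot: [180.0, -0.3, 58.4]
wrist_force: [4.4, 9.9, -2.8]
opening: -0.0
```

```bash
python3 look.py 10
```

```text
27.725 [0.5096 0.3298 0.0459] [180.   -0.3  58.4] [ 4.  10.2 -2.1] -9.66970624143864e-05
```

View pics/tc10.png

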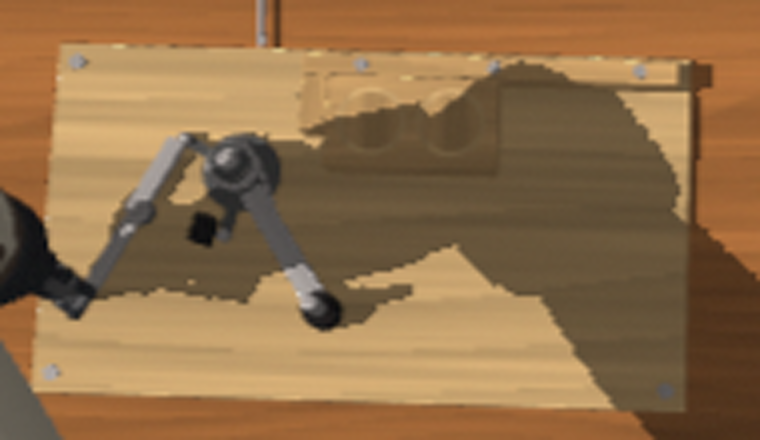

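View pics/sc10.png

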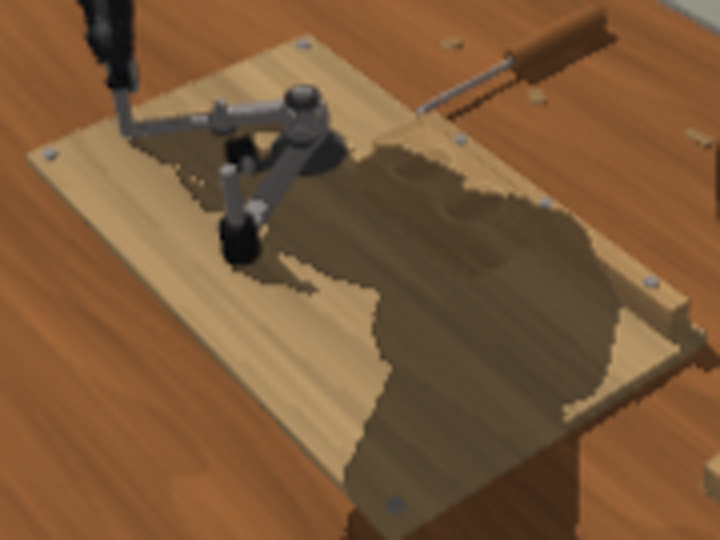

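{"api": "send_rows", "payload": {
  "targets": [
    [1, -1, -1.7, 0, 0],
    [1, -1, -1.7, 0, 0]
  ]
}}

```text
time: 27.98
ee_pos: [0.5075, 0.3262, 0.0453]
tcp_rot: [180.0, -0.0, 58.4]
wrist_force: [-0.1, -0.1, 0.0]
opening: -0.0001
```

```bash
python3 look.py 11
```

```text
28.075 [0.5074 0.326  0.0452] [-180.     0.    58.4] [ 0.3  1.1 -0.1] -9.124836626214024e-05
```

View pics/tc11.png

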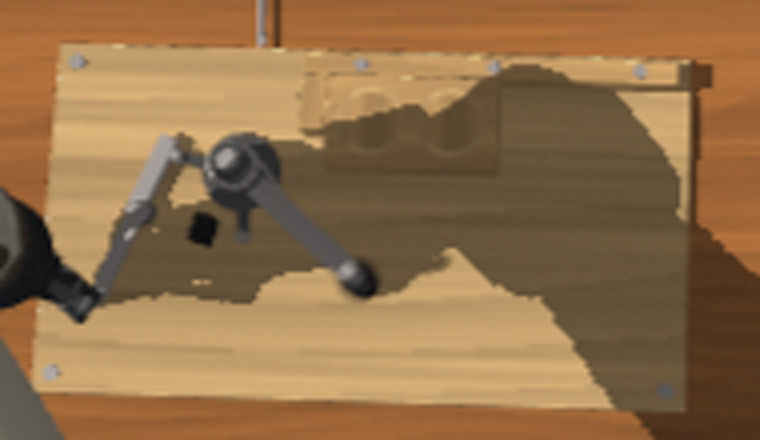

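View pics/sc11.png

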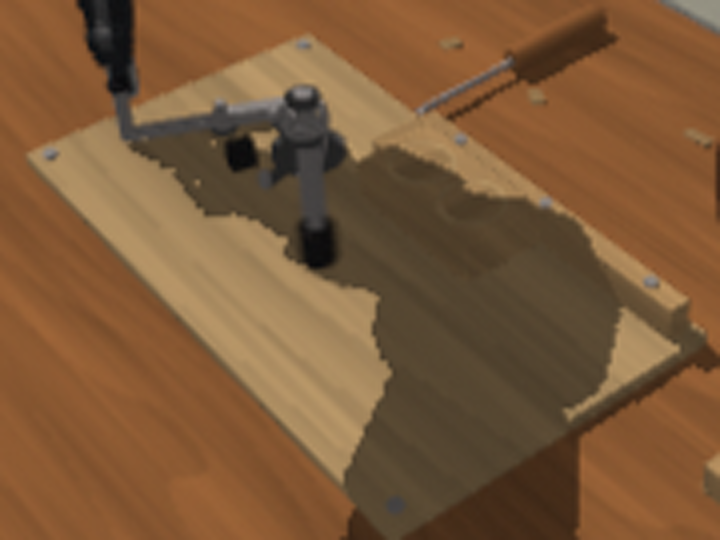

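Released: the arm is caught mid-swing. Now back off and retreat.

{"api": "send_rows", "payload": {
  "targets": [
    [1, 0, 0, 0, 0],
    [1, 0, 0, 0, 0],
    [1, 5, 8, 0, 0],
    [1, 12, 19, 0, 0],
    [1, 12, 19, 30, 0],
    [1, 12, 19, 70, 0],
    [1, 5, 30, 110, 0],
    [1, -20, 55, 120, 0],
    [1, -50, 80, 120, 0],
    [1, -50, 80, 120, 0]
  ]
}}

```text
time: 29.32
ee_pos: [0.4563, 0.4081, 0.1654]
tcp_rot: [-180.0, -0.0, 58.5]
wrist_force: [-0.0, 0.3, -0.0]
opening: 0.0002
```

{"api": "send_rows", "payload": {
  "targets": [
    [1, -50, 40, 0, 0],
    [1, -100, 65, 0, 0],
    [1, -150, 80, 20, 0],
    [1, -190, 90, 20, 0],
    [1, -190, 90, 20, 0],
    [1, -190, 90, 20, 0]
  ]
}}

```text
time: 30.08
ee_pos: [0.2682, 0.4962, 0.1851]
tcp_rot: [180.0, 0.0, 58.4]
wrist_force: [0.4, 0.0, 0.4]
opening: 0.0003
```

```bash
python3 look.py 12
python3 - <<'E'
from h import *
crop(load("top12"),0,0,512,384,1,"pics/top12.png");crop(load("side12"),0,0,512,384,1,"pics/side12.png")
E
```

```text
30.175 [0.2687 0.4958 0.1849] [180.    0.   58.3] [ 0.6  0.2 -0.6] 0.00010645686781252742
```

View pics/tc12.png

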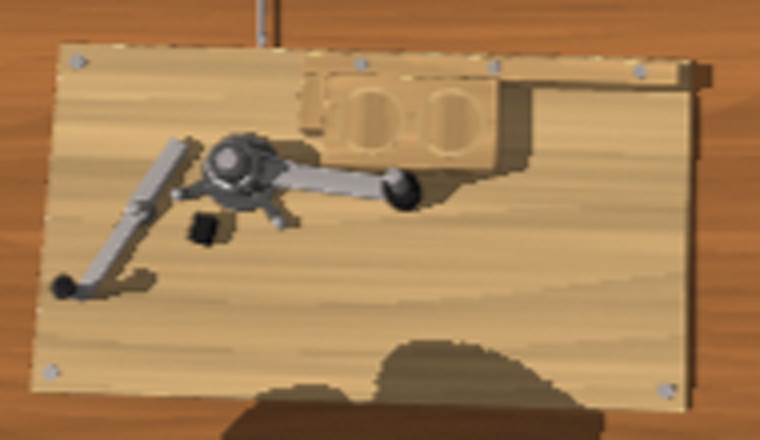

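View pics/sc12.png

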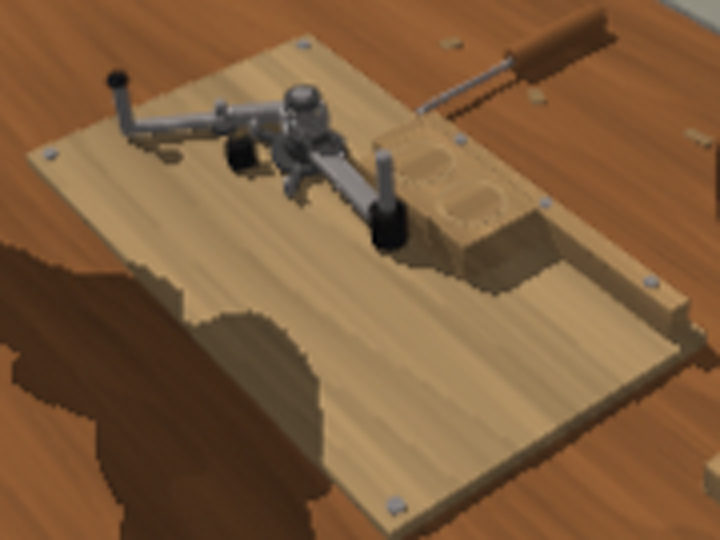

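View pics/top12.png

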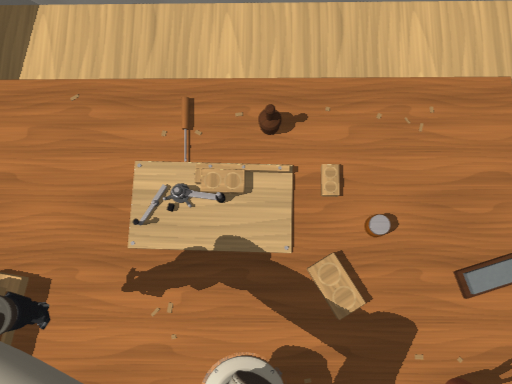

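Run:
```python
from h import *
t=load("top12")
T=lambda X,Y,x0=120,y0=150:(x0+(X+.5)/4-.5,y0+(Y+.5)/4-.5)
a=np.radians(-1.7);R=np.array([[np.cos(a),-np.sin(a)],[np.sin(a),np.cos(a)]])
for p in((499,80),(497,173),(323,166)):
    w=onz(t,*T(*p),.047)[:2];print(w,((w-[.5895,.195])@R*1000).round(1))
w=onz(t,*T(400,175),.095)[:2];j=(w-[.5895,.195])@R*1000;print(j,np.arctan2(-j[0],-j[1]))
```

```text
[6.54914274e-01 5.81516656e-04] [  71.2 -192.4]
[0.58411984 0.00145258] [   0.4 -193.6]
[0.58940588 0.13095557] [  1.8 -64. ]
[ -11.72005598 -127.13265872] 0.09192777993304452
```

The blank's corners match home (jig x 2..72, y -195..-65) within about 2 mm, and the arm sits at about 0.09 rad. I'm handing the job in.

```bash
python3 -c "
from workcell import bot
print(bot.job_done())"
```

```text
the job is handed in; nothing more can be done
None
```

The blank is clamped in the jig, flush on the fence and up against the end stop. I handed the job in at about 30 s of the 69 s allowed.

- **Cocking:** I pushed the arm back by its peg until the force rose from about 11.5 N to 21 N. When I backed off, the force fell to zero and the arm stayed put, so the sear had caught.
- **Placing the blank:** I pushed it onto the fence, then slid it along to the end stop, where it met 18 N. A last press towards the fence met about 15 N.
- **Tripping:** The trigger took about 11 N before it gave, more than the 4 to 8 N stated. The arm then snapped shut, and I withdrew the robot.

**Last checks:** From the final top picture, the blank's corners lie within about 2.5 mm of home, which is about the measuring accuracy. The arm reads about 0.09 rad, against 0.1 expected when clamped. The mallet, gouge and jar look unmoved, and the robot touches nothing. None of these final checks disagreed.

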